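Lock the swivel vise with its pin

TASK

Turn the upper part of the swivel vise until the hole in its ear lines up with the hole in the ear of the base. Then take the steel locking pin out of its wooden block and push it down through both holes until its collar sits on the ear, let go of it and leave it there. Leave the file, the brass figure and the round stone where they are.

Things in the scene. Friction and masses are not known exactly. Their poses are not given: they have to be found in the camera images.
- vise_base: Fixed dark steel base of the vise, bolted to the bench: a disc of 124 mm diameter, 30 mm high, with an ear 46 mm wide that sticks out along its own -x to 113 mm from the centre. Two low bolting lugs on its +x half reach 83 mm to either side. Origin: centre of the underside, on the bench and on the upright swivel axis. z up.
- base_hole (a point): Mouth centre of the upright hole in the base's ear, 85 mm from the swivel axis along the base's -x, on that ear's top face, 30 mm above the bench. Hole diameter 15 mm, right through the 30 mm thick ear down to the bench. It never moves. The upper ear covers it when the holes line up.
- swivel (a joint): Angle of the vise's upper part about the upright swivel axis, rad; 0 when its hole is exactly over the base's hole; grows counter-clockwise seen from above. Starts between 0.4 and 1.1, range -1.3 to 1.3, no stop, catch or spring at 0. It turns with light friction (about 0.2 N m) and stays where it is left.
- swivel_hole (a point): Mouth centre of the upright 15 mm hole in the upper part's ear, on its top face 47 mm above the bench, 85 mm from the swivel axis. The hole goes through this 16 mm thick ear (36 mm wide, reaching 108 mm from the axis), 1 mm above the base's ear; the ear is part of a bright steel disc of 118 mm diameter. Axes turn with the upper part: -x points from swivel axis to hole, z up.
- jaw_top (a point): On the swivel axis, level with the top of the jaws, 99 mm above the bench; axes turn with the upper part. Two dark steel jaw blocks in a row along y (100 mm overall, 8 mm gap), 40 mm thick along x, 62 to 99 mm above the bench: hold and turn the vise across these 40 mm. Below is a neck of 52 mm diameter. A screw with a 60 mm cross bar sticks out on +y to 75 mm from the axis, 78 mm up.
- pin: Loose steel locking pin, about 140 g, standing in the wooden block at first. Origin: centre of its collar's underside; z up along the pin. Collar 28 mm diameter, 5 mm high; above it a round grip, 22 mm diameter, to 38 mm above the origin (hold it 24 mm above). Below the origin a 12 mm shank, 42 mm long, the last 10 mm tapering to 6 mm. Fully home in the vise its origin is 47 mm above the bench.
- pin_block: Fixed wooden block, 70 x 70 mm, 50 mm high, with an upright 15 mm hole through its centre where the pin stands, collar on the block's top. Origin: centre of the underside, z up.
- file: Loose flat hand file, 240 mm long, 22 mm wide, with a round wooden handle, 20 mm high, lying on the bench on the far side from the robot; a bystander. Origin: under its middle, at bench height; x points from handle to blade.
- figure: Loose small brass figure, 64 mm diameter foot, 88 mm tall, on the bench to the robot's right; a bystander. Origin: centre of the foot.
- stone: Loose round grey sharpening stone, 90 mm diameter, 22 mm high, on the bench to the robot's left; a bystander. Origin: centre of its underside.
Things that resemble listed ones, but are neither listed nor needed, are in the scene too. Several things have the shape of the pin; the one meant has the colours described above.

How it is judged:
On the way:
1. the upper part is turned until its hole is over the base's hole (within 0.06 rad), the pin not yet in it (value of joint swivel between -0.06 and 0.06 rad and distance between pin and swivel_hole above 0.015 m), for 0.2 s.
At the end, for the whole second after the job is handed in: The pin stands upright (within 0.15 rad) through both ears, its axis within 6 mm of both holes, its collar on the upper ear (no more than 4 mm above it), released and at rest; the swivel within 0.06 rad of lined up (value of joint swivel between -0.06 and 0.06 rad and horizontal distance between pin and base_hole below 0.006 m and horizontal distance between pin and swivel_hole below 0.006 m and z of pin in the frame of base_hole between 0.014 and 0.021 m and angle between pin's own z axis and vertical below 0.15 rad and linear speed of pin below 0.02 m/s); the robot touches nothing.
It fails at once if the file was pushed away or knocked over (distance of file from where it was at the start of the episode above 0.03 m).
It fails at once if the brass figure was pushed away or knocked over (distance of figure from where it was at the start of the episode above 0.03 m or angle between figure's own z axis and vertical above 0.5 rad).
It fails at once if the round stone was pushed away or knocked over (distance of stone from where it was at the start of the episode above 0.03 m or angle between stone's own z axis and vertical above 0.5 rad).
It also fails if it takes over 58 s, if anything falls off the work surface, if the arm or the gripper's body presses on something with over 40 N, if the wrist force passes 120 N, or if a joint passes its speed limit or range.

ROBOT

A 6-joint arm with a two-finger parallel gripper is mounted at the origin on the work surface. World frame = base frame: x ahead of the robot, y to its left, z up, the work surface at z = 0. Lengths are in m, angles in rad, forces in N, time in s.
With the tool pointing down it reaches from about 0.35 to 0.975 m from the base axis. Payload 4.9 kg.
Tool frame: the origin (TCP) lies on the mounting face of the last link; the fingertips stand 173 mm ahead of it and the grasp point (between the pads) lies 155 mm ahead of it; z points along the fingers, y is the direction in which the jaws open and shut (so a half turn about z gives the same grasp; the last joint's range is limited). The gripper opens to 85 mm and grips with 20 to 120 N. Pads are 22 mm wide; open, the fingers measure 114 mm over their backs; the gripper's body (76 mm by 85 mm) begins 54 mm behind the grasp point. The pads swing forward as they close: fully open they stand 13 mm farther back than shut.
Start: joints at [-0.119, 0.053, 1.613, -0, 1.476, -0.119], TCP at [0.625, 0, 0.405] pointing down, gripper open.
Joint ranges: [-3.01, 3.01], [-1.01, 2.22], [0.06, 2.58], [-1.02, 4.17], [0.09, 2.62], [-3.14, 3.14]. Speed limits (rad/s): [2.57, 2.57, 3.14, 3.14, 3.14, 3.14].

INTERFACE

Orientations are given as a unit quaternion [w, x, y, z].
In Python, from plant import manip gives the robot as it stands.
- The arm moves only by the tool play_rows, never from a script. Its argument "increments" is a list of rows, each an object with "offset": the shift along the tool's x, y, z in mm, a list of three; "twist": the turn about the tool's z in rad; "grip": the opening, from 0 (shut) to 1 (fully open). In form: [{"offset": [dx, dy, dz], "twist": twist, "grip": grip}, ...]. A call has 1 to 5 rows; each row is the pose to reach, as a shift and turn from the pose commanded when the call began, along the tool's axes at that moment; what a row does not reach only later rows make up. A row lasts 1/12 s, in which the tool goes at most 41.7 mm and 7.16 degrees, less where a joint would pass 70% of its speed; a pose out of reach is approached as far as the arm can. A call with a gripper value outside its range is refused whole. The fingers move at their own pace and stop on an object; the grip force is fixed at half the most. Time passes only in rows, so rows that repeat a pose let the fingers close. It gives the time, the measured TCP pose, the force and the opening at its end, in the units of the state.
- manip.state(): the state, without advancing time (a new reading comes with each control period).
- manip.grab_frame(name): name is "scene" or "side" or "wrist"; returns the picture (420x560x3 uint8, blue, green, red); there is no depth.
- manip.get_calibration(name): a dict with "fx", "fy", "cx", "cy" (pixels), "T" (4x4, takes a point from camera to world coordinates). Camera axes: x right, y down, z forward; pixel columns grow to the right and rows downward; lengths in m; the calibration is good to about 2 mm. A picture is of the moment at which its call begins: read the wrist's pose just before it. get_calibration takes no time and is no camera call; for the wrist camera it gives the pose at the moment of the call.
- manip.job_done(): hands the job in, once; it reports no verdict.
Trained networks look in the newest picture that a camera, given by its name, has taken for a name from the list of things; names that differ only in an ending like _2 or _b are one class to them, and where a whole thing is asked for, a point or a joint stands for the part that bears it (a point fixed in the world has none). Each returns a list of dicts, best first, with "p" (0 to 1); they miss things now and then, are a little off and sometimes report something else, mostly with a low value. They report only what shows in the picture. A call takes as long as a camera call. They do not tell look-alikes from the thing itself.
- manip.boxes_of(query, camera): "xyz" ([x, y, z] in m, in the coordinates of the camera as it stood for that picture, good to about 4 mm: the middle of the surface that is visible of it).
- manip.tip_of(query, camera): "xyz" ([x, y, z] in m, in the coordinates of the camera as it stood for that picture, good to about 4 mm: a listed point, or the origin of a listed thing).
The state is a dict: "time": time; "joint_pos": joint angles; "joint_vel": joint speeds; "joint_efforts": joint torques, N m; "tool_pos": TCP position; "tool_rot": TCP orientation; "contact_force": force on the tool from outside, world axes, zero at the start; "ft_torque": the same for the moment, N m; "gripper_width": opening from 0.0 (shut) to 1.0 (fully open).
Only numpy, scipy, OpenCV 4.12 (cv2) and the standard library are available. Lean on these libraries where they do the work, as an engineer would, in place of code of your own. Each camera call takes 0.05 s, during which the arm holds its last target. There are 200 camera calls.

## Working session

There is one attempt and no reset: what is moved stays moved. The work goes in short steps, Python scripts to look and compute and a tool call to move; the robot and the scene stay as the last step left them, time stands still between calls to the robot, and variables do not carry over. Pictures are saved under pics/ and viewed, about 8 in all and at most 12, crops included, and the job is handed in when it is done.

Besides the shell and the picture viewer there is one more tool, called after "Call:" as name([rows], argument=value, ...), one row to a line, values as JSON. play_rows: Moves the arm, as the interface text tells. Its arguments: {"type":"object","properties":{"increments":{"type":"array"}},"required":["increments"]}

```bash
mkdir -p pics; cat > h.py <<'E'
from plant import manip
import numpy as np, cv2
def W(cam,p):
    T=np.array(manip.get_calibration(cam)["T"]); return T[:3,:3]@np.array(p)+T[:3,3]
def px(cam,w):
    c=manip.get_calibration(cam);T=np.array(c["T"]);p=T[:3,:3].T@(np.array(w)-T[:3,3])
    return [round(c["fx"]*p[0]/p[2]+c["cx"]),round(c["fy"]*p[1]/p[2]+c["cy"])]
def ray(cam,u,v,z):
    c=manip.get_calibration(cam);T=np.array(c["T"]);d=T[:3,:3]@np.array([(u-c["cx"])/c["fx"],(v-c["cy"])/c["fy"],1])
    return T[:3,3]+d*(z-T[2,3])/d[2]
def tips(cam,names):
    for n in names:
        for r in manip.tip_of(n,cam)[:5]:
            w=W(cam,r["xyz"]); print(cam,n,round(r["p"],2),w.round(3),px(cam,w))
E
python3 - <<'E'
from h import *
np.set_printoptions(suppress=True)
a=manip.grab_frame("scene");cv2.imwrite("pics/a.png",a)
tips("scene",["vise_base","base_hole","swivel_hole","jaw_top","pin","pin_block","file","figure","stone"])
b=manip.grab_frame("side");cv2.imwrite("pics/b.png",b)
tips("side",["swivel_hole","jaw_top","pin","base_hole"])
print(manip.state()["time"])
E
```

```text
scene vise_base 0.55 [ 0.598  0.18  -0.002] [332, 201]
scene base_hole 0.7 [0.611 0.099 0.033] [318, 204]
scene base_hole 0.3 [ 0.463  0.474 -0.003] [354, 153]
scene swivel_hole 0.98 [0.666 0.13  0.047] [341, 203]
scene jaw_top 0.64 [0.599 0.179 0.098] [334, 172]
scene pin 0.76 [ 0.637 -0.159  0.041] [258, 249]
scene pin 0.75 [ 0.467 -0.132  0.038] [221, 216]
scene pin 0.68 [ 0.57  -0.052  0.04 ] [270, 219]
scene pin 0.65 [ 0.557 -0.138  0.047] [242, 229]
scene pin 0.58 [ 0.585 -0.228  0.042] [221, 252]
scene pin_block 0.91 [ 0.558 -0.138 -0.002] [243, 244]
scene pin_block 0.45 [ 0.434 -0.428 -0.001] [115, 277]
scene file 0.92 [ 0.783  0.02  -0.002] [350, 255]
scene figure 0.7 [ 0.431 -0.426 -0.001] [115, 277]
scene stone 0.6 [0.463 0.473 0.001] [354, 152]
side swivel_hole 0.87 [0.671 0.126 0.044] [287, 182]
side swivel_hole 0.2 [0.614 0.094 0.03 ] [273, 194]
side jaw_top 0.77 [0.599 0.182 0.1  ] [261, 162]
side pin 0.7 [ 0.579 -0.234  0.043] [295, 260]
side pin 0.6 [ 0.568 -0.044  0.041] [271, 219]
side pin 0.57 [ 0.468 -0.132  0.041] [245, 245]
side pin 0.53 [ 0.634 -0.166  0.041] [306, 241]
side pin 0.52 [ 0.555 -0.134  0.048] [275, 237]
side base_hole 0.6 [0.615 0.099 0.031] [273, 193]
0.75
```

View pics/a.png

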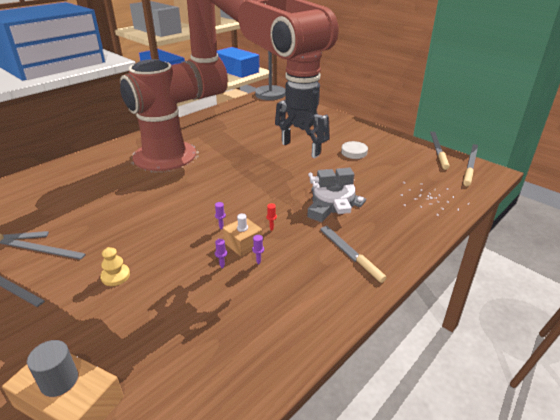

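View pics/b.png

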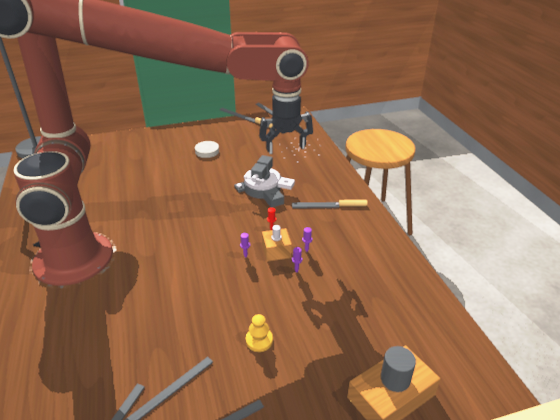

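Candidates for the pin: steel/grey one in the block (242,229), which matches the description; red (270,219) and purple (221,216), (221,252), (258,249) are look-alikes. The steel one stands at about (0.557,-0.137), and its neighbours are about 90 mm away. The vise axis is at (0.599,0.181) and the swivel is about +0.75.

```bash
cat >> h.py <<'E'
from scipy.spatial.transform import Rotation as Ro
np.set_printoptions(suppress=True)
def pose():
    s=manip.state();q=s["tool_rot"];R=Ro.from_quat([q[1],q[2],q[3],q[0]]).as_matrix()
    return np.array(s["tool_pos"]),R,s
def go(xyz,yawy=None):
    "offset/twist to put the grasp point at xyz with tool y along yawy (deg, mod 180)"
    p,R,s=pose();g=p+R[:,2]*.155
    print("t",round(s["time"],2),"grasp",g.round(4),"F",np.round(s["contact_force"],1),"w",round(s["gripper_width"],3),"j",np.round(s["joint_pos"],2))
    print("offset mm",(R.T@(np.array(xyz)-g)*1000).round(1))
    a=np.degrees(np.arctan2(R[1,1],R[0,1]))
    if yawy is not None:
        d=(a-yawy+90)%180-90  # tool z down: + twist lowers world yaw
        print("y yaw",a.round(1),"twist",np.radians(d).round(3))
E
python3 - <<'E'
from h import *
go([.599,.181,.25],-37); print(pose()[1].round(3))
T=np.array(manip.get_calibration("wrist")["T"]);p,R,s=pose();print("cam in tool",(R.T@(T[:3,3]-p)).round(3),(R.T@T[:3,:3]).round(2))
a=manip.grab_frame("scene");c=px("scene",[.557,-.137,.06]);cv2.imwrite("pics/c.png",cv2.resize(a[c[1]-50:c[1]+50,c[0]-65:c[0]+65],None,fx=5,fy=5,interpolation=3))
E
```

```text
t 0.75 grasp [0.625  0.     0.2497] F [-0.4 -0.4 -1.4] w 1.0 j [-0.12  0.05  1.61  0.    1.48 -0.12]
offset mm [181.  -26.   -0.3]
y yaw 0.0 twist 0.646
[[-0.  1.  0.]
 [ 1.  0.  0.]
 [ 0.  0. -1.]]
cam in tool [0.07  0.001 0.031] [[-0.   -0.96 -0.28]
 [ 1.   -0.    0.  ]
 [-0.   -0.28  0.96]]
```

View pics/c.png

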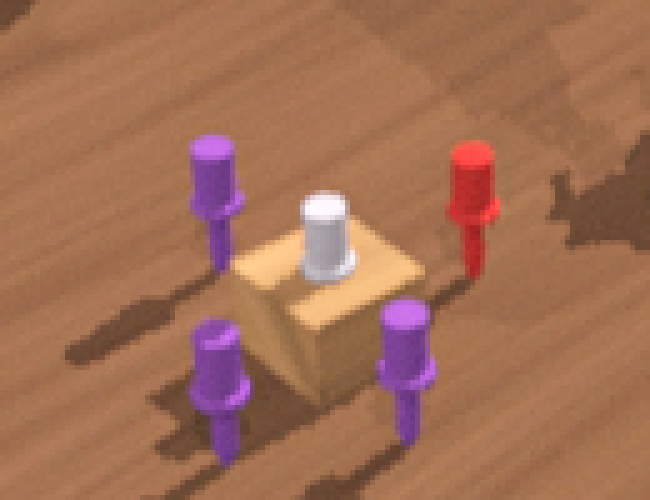

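The crop shows the grey-white steel pin in the block at its centre; the purple and red ones stand free around it. I'll move over the vise now.

Call:
play_rows([
  {"offset": [36, -5, 0], "twist": 0.12, "grip": 1},
  {"offset": [72, -10, 0], "twist": 0.24, "grip": 1},
  {"offset": [108, -15, 0], "twist": 0.36, "grip": 1},
  {"offset": [145, -21, 0], "twist": 0.48, "grip": 1},
  {"offset": [181, -26, 0], "twist": 0.6, "grip": 1},
])

```text
time: 1.22
tool_pos: [0.5984, 0.1826, 0.4049]
tool_rot: [-0.0, 0.886, 0.464, 0.0]
contact_force: [0.4, 1.2, -0.2]
gripper_width: 0.999
```

```bash
python3 - <<'E'
from h import *
a=manip.grab_frame("wrist");cv2.imwrite("pics/d.png",a)
tips("wrist",["swivel_hole","jaw_top","base_hole","vise_base"])
go([.599,.181,.25],-37)
E
```

```text
wrist jaw_top 0.71 [0.599 0.184 0.097] [276, 202]
wrist jaw_top 0.6 [0.618 0.1   0.032] [333, 238]
wrist base_hole 0.64 [0.619 0.095 0.032] [335, 240]
wrist vise_base 0.89 [ 0.6    0.181 -0.002] [278, 181]
t 1.47 grasp [0.599  0.1808 0.2497] F [-0.3 -0.   0.2] w 1.001 j [ 0.17  0.05  1.61 -0.    1.48  0.77]
offset mm [ 0.1 -0.1 -0.3]
y yaw -34.3 twist 0.047
```

View pics/d.png

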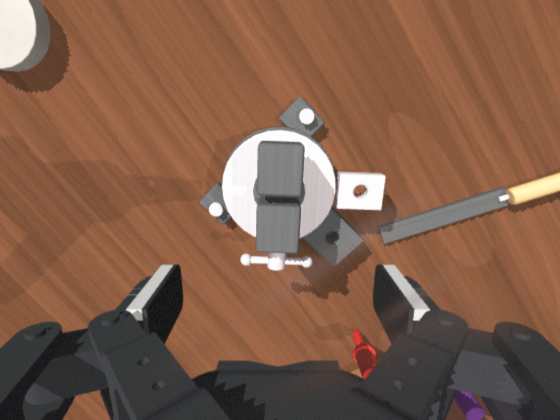

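Wrist view: the jaws run upright in the image at (280,197), the swivel hole is at (360,191), the base hole at (333,237), and the file is clear of the ear.

```bash
python3 - <<'E'
from h import *
s=ray("wrist",360,191,.047);b=ray("wrist",333,237,.030);c=ray("wrist",279,184,.047)
print(s,b,c,ray("wrist",333,237,.030))
for o in (c[:2],[.5985,.1815]):
    d1=s[:2]-o;d2=b[:2]-o;a1=np.degrees(np.arctan2(d1[1],d1[0]));a2=np.degrees(np.arctan2(d2[1],d2[0]))
    print(np.hypot(*d1),np.hypot(*d2),a1,a2,np.radians(a1-a2))
go([.599,.182,.085],a1)
E
```

```text
[0.66959533 0.13180744 0.047     ] [0.61901351 0.09739306 0.03      ] [0.60464204 0.18506063 0.047     ] [0.61901351 0.09739306 0.03      ]
0.08399305197051336 0.08883772757280205 -39.34726769609921 -80.69022724932269 0.7215707667225936
0.08674039992221012 0.08657240279307339 -34.95188457790434 -76.29328099284449 0.7215434848128854
t 1.47 grasp [0.599  0.1808 0.2497] F [-0.3 -0.   0.2] w 1.001 j [ 0.17  0.05  1.61 -0.    1.48  0.77]
offset mm [  1.   -0.7 164.7]
y yaw -34.3 twist 0.011
```

Call:
play_rows([
  {"offset": [1, -2, 35], "twist": 0.02, "grip": 1},
  {"offset": [1, -2, 75], "twist": 0.02, "grip": 1},
  {"offset": [1, -2, 115], "twist": 0.02, "grip": 1},
  {"offset": [1, -2, 155], "twist": 0.02, "grip": 1},
  {"offset": [1, -2, 169], "twist": 0.02, "grip": 1},
])

```text
time: 1.88
tool_pos: [0.5956, 0.1808, 0.2287]
tool_rot: [-0.001, 0.889, 0.457, -0.005]
contact_force: [-1.7, -0.5, -0.9]
gripper_width: 1.005
```

Call:
play_rows([
  {"offset": [0, 0, 0], "twist": 0, "grip": 0.3},
  {"offset": [0, 0, 0], "twist": 0, "grip": 0.3},
  {"offset": [0, 0, 0], "twist": 0, "grip": 0.3},
  {"offset": [0, 0, 0], "twist": 0, "grip": 0.3},
  {"offset": [0, 0, 0], "twist": 0, "grip": 0.3},
])

```text
time: 2.3
tool_pos: [0.5994, 0.1831, 0.24]
tool_rot: [0.001, 0.889, 0.458, 0.003]
contact_force: [-1.4, -1.9, 6.7]
gripper_width: 0.457
```

Call:
play_rows([
  {"offset": [0, 0, 0], "twist": 0, "grip": 0.3},
  {"offset": [0, 0, 0], "twist": 0, "grip": 0.3},
])

```text
time: 2.47
tool_pos: [0.5994, 0.1831, 0.24]
tool_rot: [0.001, 0.889, 0.458, 0.003]
contact_force: [-0.1, -2.1, 6.1]
gripper_width: 0.46
```

Gripped (39 mm). Now turn clockwise.

Call:
play_rows([
  {"offset": [0, 0, 0], "twist": 0.07, "grip": 0.3},
  {"offset": [0, 0, 0], "twist": 0.15, "grip": 0.3},
  {"offset": [0, 0, 0], "twist": 0.23, "grip": 0.3},
  {"offset": [0, 0, 0], "twist": 0.31, "grip": 0.3},
  {"offset": [0, 0, 0], "twist": 0.39, "grip": 0.3},
])

```text
time: 2.88
tool_pos: [0.5995, 0.1831, 0.24]
tool_rot: [0.001, 0.961, 0.275, 0.003]
contact_force: [-0.6, -2.2, 6.5]
gripper_width: 0.46
```

Call:
play_rows([
  {"offset": [0, 0, 0], "twist": 0.08, "grip": 0.3},
  {"offset": [0, 0, 0], "twist": 0.16, "grip": 0.3},
  {"offset": [0, 0, 0], "twist": 0.24, "grip": 0.3},
  {"offset": [0, 0, 0], "twist": 0.3, "grip": 0.3},
  {"offset": [0, 0, 0], "twist": 0.34, "grip": 0.3},
])

```text
time: 3.3
tool_pos: [0.5995, 0.1829, 0.24]
tool_rot: [0.001, 0.994, 0.109, 0.003]
contact_force: [-1.0, -1.7, 7.5]
gripper_width: 0.46
```

Call:
play_rows([
  {"offset": [0, 0, 0], "twist": 0, "grip": 0.3},
  {"offset": [0, 0, 0], "twist": 0, "grip": 0.3},
])

```text
time: 3.47
tool_pos: [0.5995, 0.1829, 0.24]
tool_rot: [0.0, 0.994, 0.11, 0.003]
contact_force: [-0.7, -2.3, 5.8]
gripper_width: 0.457
```

```bash
python3 - <<'E'
from h import *
a=manip.grab_frame("wrist");cv2.imwrite("pics/e.png",a)
tips("wrist",["swivel_hole"])
go([.599,.181,.25],-77)
E
```

```text
wrist swivel_hole 0.8 [0.615 0.101 0.049] [431, 263]
t 3.57 grasp [0.6005 0.1829 0.085 ] F [ 0.3 -2.   6.1] w 0.457 j [ 0.18  0.21  1.73 -0.    1.2   1.53]
offset mm [  -0.9    1.7 -165. ]
y yaw -77.4 twist -0.006
```

View pics/e.png

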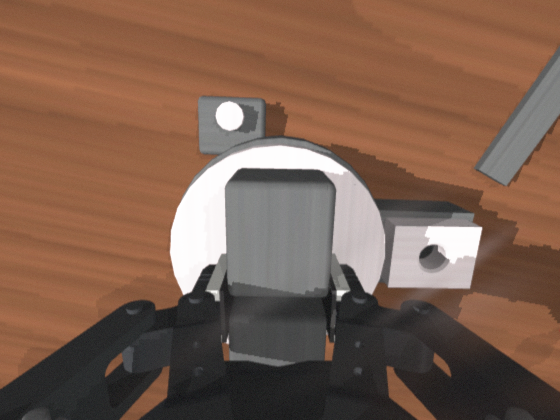

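```bash
python3 - <<'E'
from h import *
a=cv2.imread("pics/e.png");k=5;x0,y0=370,180
m=cv2.resize(a[y0:y0+120,x0:x0+125],None,fx=k,fy=k,interpolation=2)
def ear(ang,w,L,z,col,o):
    e=np.array([np.cos(ang),np.sin(ang)]);n=np.array([-e[1],e[0]])
    P=[o+e*r+n*t for r,t in((.066,w),(L,w),(L,-w),(.066,-w))]
    C=manip.get_calibration("wrist");T=np.array(C["T"])
    q=[]
    for p in P:
        c=T[:3,:3].T@(np.r_[p,z]-T[:3,3]);q.append([(C["fx"]*c[0]/c[2]+C["cx"]-x0+.5)*k,(C["fy"]*c[1]/c[2]+C["cy"]-y0+.5)*k])
    cv2.polylines(m,[np.int32(q)],False,col,1)
    return (np.array(q)/k+[x0,y0]).round(0).tolist()
o=np.array([.6005,.1825]);r=np.radians
print(ear(r(-77.4),.018,.108,.047,(0,255,0),o))
print(ear(r(-77.4),.023,.113,.030,(0,0,255),o))
h=ray("wrist",432,257,.047);print(h,np.hypot(*(h[:2]-o)),np.degrees(np.arctan2(h[1]-o[1],h[0]-o[0])))
cv2.imwrite("pics/f.png",m)
E
```

```text
[[404.0, 225.0], [483.0, 225.0], [472.0, 286.0], [397.0, 287.0]]
[[394.0, 208.0], [475.0, 208.0], [463.0, 280.0], [386.0, 280.0]]
[0.61823762 0.10083163 0.047     ] 0.08357240000462988 -77.74619886578958
```

View pics/f.png

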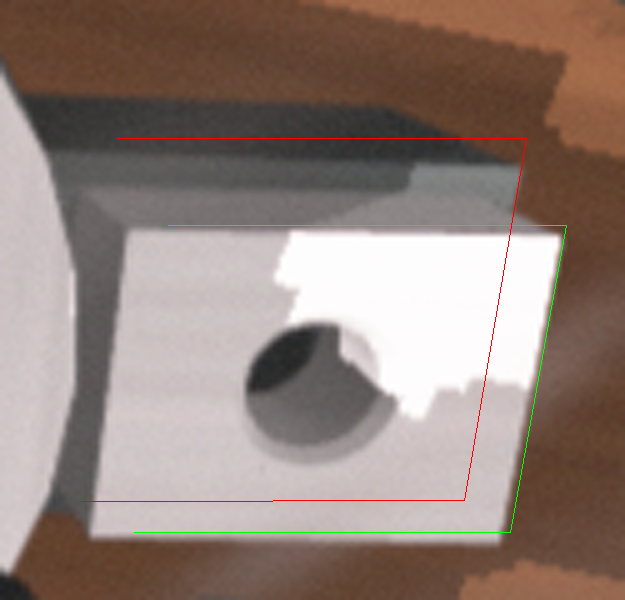

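The upper ear matches its prediction. The base ear's edge sits about 2 mm further along than it would if aligned, so I'll add about 0.025 rad, then release and lift.

Call:
play_rows([
  {"offset": [0, 0, 0], "twist": 0.025, "grip": 0.3},
  {"offset": [0, 0, 0], "twist": 0.025, "grip": 0.3},
  {"offset": [0, 0, 0], "twist": 0.025, "grip": 0.3},
  {"offset": [0, 0, 0], "twist": 0.025, "grip": 1},
  {"offset": [0, 0, 0], "twist": 0.025, "grip": 1},
])

```text
time: 3.98
tool_pos: [0.5984, 0.1831, 0.2373]
tool_rot: [-0.0, 0.995, 0.098, 0.001]
contact_force: [0.8, -0.4, -0.7]
gripper_width: 0.728
```

Call:
play_rows([
  {"offset": [0, 0, 0], "twist": 0, "grip": 1},
  {"offset": [0, 0, 0], "twist": 0, "grip": 1},
  {"offset": [0, 0, 0], "twist": 0, "grip": 1},
  {"offset": [0, 0, -30], "twist": 0, "grip": 1},
  {"offset": [0, 0, -65], "twist": 0, "grip": 1},
])

```text
time: 4.4
tool_pos: [0.5964, 0.1827, 0.297]
tool_rot: [0.0, 0.995, 0.098, -0.004]
contact_force: [0.8, -0.2, 0.1]
gripper_width: 1.0
```

```bash
python3 - <<'E'
from h import *
go([.619,.100,.24],-78)
E
```

```text
t 4.4 grasp [0.595  0.1825 0.142 ] F [ 0.8 -0.2  0.1] w 1.0 j [0.18 0.14 1.71 0.   1.31 1.55]
offset mm [  6.6  85.6 -98.1]
y yaw -78.8 twist -0.014
```

Call:
play_rows([
  {"offset": [-13, 17, -20], "twist": 0, "grip": 1},
  {"offset": [-30, 40, -30], "twist": 0, "grip": 1},
  {"offset": [-47, 64, -40], "twist": 0, "grip": 1},
  {"offset": [-63, 86, -50], "twist": 0, "grip": 1},
  {"offset": [-63, 86, -50], "twist": 0, "grip": 1},
])

```text
time: 4.82
tool_pos: [0.5522, 0.0836, 0.3531]
tool_rot: [0.001, 0.995, 0.096, 0.001]
contact_force: [0.9, -0.4, -0.1]
gripper_width: 1.003
```

```bash
python3 - <<'E'
from h import *
a=manip.grab_frame("wrist");tips("wrist",["swivel_hole","jaw_top"])
T=np.array(manip.get_calibration("wrist")["T"]);print("cam",T[:3,3])
u,v=px("wrist",[.619,.100,.047]);x0=max(0,u-125);y0=max(0,v-100);print(x0,y0)
cv2.imwrite("pics/gfull.png",a)
cv2.imwrite("pics/g.png",cv2.resize(a[y0:y0+190,x0:x0+250],None,fx=3,fy=3,interpolation=2))
E
```

```text
wrist swivel_hole 0.88 [0.612 0.102 0.043] [272, 132]
wrist jaw_top 0.94 [0.599 0.188 0.096] [142, 129]
cam [0.62268787 0.10018909 0.31941151]
152 24
```

View pics/g.png

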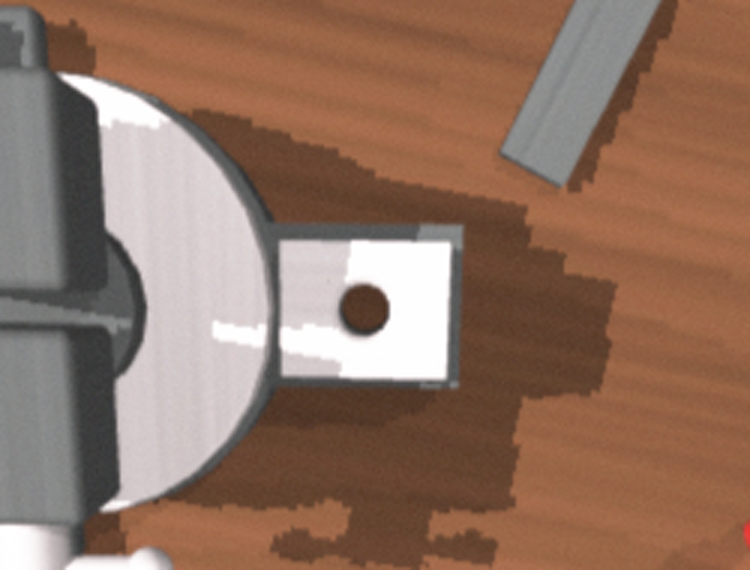

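Seen from above: the hole at crop (364,309) shows bench wood right through both ears, and the base-ear margins are 14 and 8 px, so it is aligned within about 0.01 rad. On to the pin.

```bash
python3 - <<'E'
from h import *
print("hole",ray("wrist",273.3,127,.047),"jaw ear edges", ray("wrist",152+452/3,24+309/3,.047))
ty=np.radians(-50);y=np.array([np.cos(ty),np.sin(ty),0]);x=np.cross(y,[0,0,-1.])
p,R,s=pose();print(x,R[:,0])
go(np.array([.557,-.137,.21])-.07*x,-50)
E
```

```text
hole [0.61585439 0.10249938 0.047     ] jaw ear edges [0.62049185 0.07898888 0.047     ]
[0.76604444 0.64278761 0.        ] [0.9809774  0.19412175 0.00027645]
t 4.97 grasp [0.5528 0.0864 0.1956] F [ 0.8 -0.4  0.4] w 1.005 j [ 0.02 -0.06  1.82  0.    1.38  1.4 ]
offset mm [-100.6  253.7  -14.5]
y yaw -78.8 twist -0.503
```

Call:
play_rows([
  {"offset": [-15, 38, -14], "twist": -0.1, "grip": 1},
  {"offset": [-30, 76, -14], "twist": -0.2, "grip": 1},
  {"offset": [-45, 114, -14], "twist": -0.3, "grip": 1},
  {"offset": [-60, 152, -14], "twist": -0.4, "grip": 1},
  {"offset": [-75, 190, -14], "twist": -0.5, "grip": 1},
])

```text
time: 5.38
tool_pos: [0.5161, -0.1153, 0.364]
tool_rot: [-0.0, 0.939, 0.344, -0.0]
contact_force: [0.5, -0.4, -0.0]
gripper_width: 1.002
```

```bash
python3 - <<'E'
from h import *
ty=np.radians(-50);y=np.array([np.cos(ty),np.sin(ty),0]);x=np.cross(y,[0,0,-1.])
go(np.array([.557,-.137,.21])-.07*x,-50)
E
```

```text
t 5.38 grasp [ 0.516  -0.1152  0.209 ] F [ 0.5 -0.4 -0. ] w 1.002 j [-0.36 -0.15  1.88  0.    1.42  0.51]
offset mm [-52.8  42.8  -1. ]
y yaw -49.7 twist 0.005
```

Call:
play_rows([
  {"offset": [-26, 22, 0], "twist": 0, "grip": 1},
  {"offset": [-53, 43, 0], "twist": 0, "grip": 1},
  {"offset": [-53, 43, 0], "twist": 0, "grip": 1},
])

```text
time: 5.63
tool_pos: [0.5027, -0.1853, 0.3639]
tool_rot: [0.0, 0.941, 0.339, -0.001]
contact_force: [0.1, 0.4, -0.5]
gripper_width: 1.001
```

```bash
python3 - <<'E'
from h import *
a=manip.grab_frame("wrist");tips("wrist",["pin","pin_block"])
cv2.imwrite("pics/i.png",a); print(manip.get_calibration("wrist")["T"][:3])
E
```

```text
wrist pin 0.88 [ 0.635 -0.156  0.043] [356, 59]
wrist pin 0.85 [ 0.573 -0.042  0.038] [200, 27]
wrist pin 0.83 [ 0.561 -0.133  0.05 ] [276, 113]
wrist pin 0.81 [ 0.469 -0.13   0.041] [211, 192]
wrist pin 0.74 [ 0.591 -0.223  0.042] [376, 155]
wrist pin_block 0.84 [ 0.557 -0.129 -0.002] [273, 116]
[[ 0.64077708 -0.73752197 -0.21322778  0.55836309]
 [-0.76772535 -0.61613985 -0.17598144 -0.13576532]
 [-0.00158796  0.27646525 -0.9610226   0.33263669]]
```

View pics/i.png

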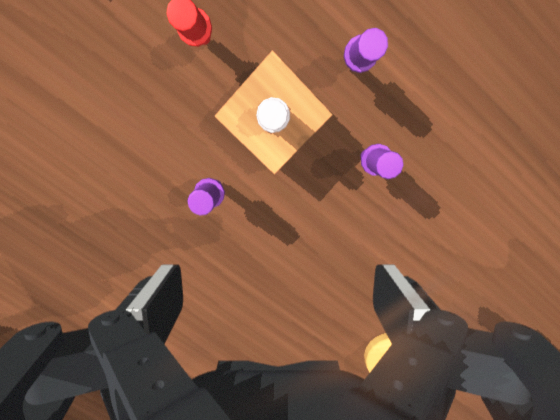

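The steel pin is at (273,115) on the block, and the way left and right of it, along which the fingers open, is free of red and purple.

```bash
python3 - <<'E'
from h import *
p=ray("wrist",273,115,.088);print(p, ray("wrist",273,118,.050)); go([p[0],p[1],.076],-50)
E
```

```text
[ 0.55809975 -0.13117547  0.088     ] [ 0.5561986 -0.1320029  0.05     ]
t 5.78 grasp [ 0.5034 -0.1808  0.2088] F [ 0.5  0.1 -0.2] w 1.0 j [-0.48 -0.13  1.86  0.    1.41  0.39]
offset mm [ 73.9  -2.8 132.8]
y yaw -50.1 twist -0.002
```

Call:
play_rows([
  {"offset": [25, -1, 0], "twist": 0, "grip": 0.75},
  {"offset": [60, -2, 0], "twist": 0, "grip": 0.75},
  {"offset": [72, -2, 25], "twist": 0, "grip": 0.75},
  {"offset": [72, -2, 60], "twist": 0, "grip": 0.75},
  {"offset": [72, -2, 80], "twist": 0, "grip": 0.75},
])

```text
time: 6.2
tool_pos: [0.5574, -0.1306, 0.2815]
tool_rot: [-0.001, 0.939, 0.343, -0.001]
contact_force: [-0.5, 1.4, -1.3]
gripper_width: 0.749
```

Call:
play_rows([
  {"offset": [0, 0, 25], "twist": 0, "grip": 0.75},
  {"offset": [0, 0, 45], "twist": 0, "grip": 0.75},
  {"offset": [0, 0, 51], "twist": 0, "grip": 0.75},
  {"offset": [0, 0, 51], "twist": 0, "grip": 0.75},
])

```text
time: 6.53
tool_pos: [0.5565, -0.1319, 0.2311]
tool_rot: [-0.002, 0.94, 0.342, -0.002]
contact_force: [-0.5, -0.3, -0.5]
gripper_width: 0.755
```

```bash
python3 - <<'E'
from h import *
go([.557,-.133,.076],-50)
a=manip.grab_frame("wrist");b=manip.grab_frame("side")
u,v=px("side",[.557,-.133,.09]);b=cv2.resize(b[v-50:v+55,u-70:u+70],None,fx=4,fy=4,interpolation=2)[:420]
cv2.imwrite("pics/j.png",cv2.resize(np.hstack([a,b]),None,fx=.71,fy=.71))
E
```

```text
t 6.53 grasp [ 0.5557 -0.1316  0.0761] F [-0.5 -0.3 -0.5] w 0.755 j [-0.36  0.1   1.87  0.    1.18  0.51]
offset mm [0.  1.9 0.1]
y yaw -50.0 twist 0.0
```

View pics/j.png

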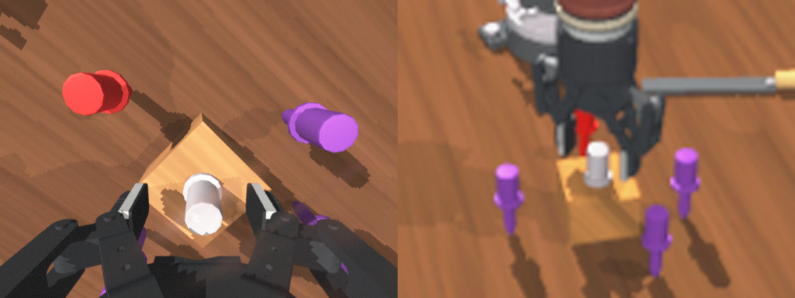

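The steel pin stands centred between the pads, with the neighbours clear. Closing.

Call:
play_rows([
  {"offset": [0, 0, 0], "twist": 0, "grip": 0.1},
  {"offset": [0, 0, 0], "twist": 0, "grip": 0.1},
  {"offset": [0, 0, 0], "twist": 0, "grip": 0.1},
  {"offset": [0, 0, 0], "twist": 0, "grip": 0.1},
  {"offset": [0, 0, 0], "twist": 0, "grip": 0.1},
])

```text
time: 7.05
tool_pos: [0.5577, -0.1342, 0.2353]
tool_rot: [0.001, 0.94, 0.341, 0.001]
contact_force: [-0.3, -0.2, 4.6]
gripper_width: 0.239
```

Call:
play_rows([
  {"offset": [0, 0, 0], "twist": 0, "grip": 0.1},
  {"offset": [0, 0, 0], "twist": 0, "grip": 0.1},
  {"offset": [0, 0, 0], "twist": 0, "grip": 0.1},
])

```text
time: 7.3
tool_pos: [0.5577, -0.1342, 0.2352]
tool_rot: [0.001, 0.94, 0.341, 0.001]
contact_force: [0.1, -0.0, 6.0]
gripper_width: 0.232
```

Call:
play_rows([
  {"offset": [0, 0, -20], "twist": 0, "grip": 0.1},
  {"offset": [0, 0, -45], "twist": 0, "grip": 0.1},
  {"offset": [0, 0, -70], "twist": 0, "grip": 0.1},
  {"offset": [0, 0, -95], "twist": 0, "grip": 0.1},
  {"offset": [0, 0, -110], "twist": 0, "grip": 0.1},
])

```text
time: 7.72
tool_pos: [0.5572, -0.134, 0.3459]
tool_rot: [0.001, 0.94, 0.341, 0.001]
contact_force: [0.8, -0.3, -1.3]
gripper_width: 0.24
```

```bash
python3 - <<'E'
from h import *
go([.616,.1015,.18],-50)
a=manip.grab_frame("wrist");tips("wrist",["pin"])
b=manip.grab_frame("side");tips("side",["pin"])
g=pose()[0]-[0,0,.17]
u,v=px("side",g);b=cv2.resize(b[v-50:v+55,u-70:u+70],None,fx=4,fy=4,interpolation=2)[:420]
cv2.imwrite("pics/k.png",cv2.resize(np.hstack([a,b]),None,fx=.71,fy=.71))
E
```

```text
t 7.72 grasp [ 0.5575 -0.1342  0.1909] F [ 0.8 -0.3 -1.3] w 0.24 j [-0.37 -0.03  1.79  0.    1.37  0.51]
offset mm [ 195.9 -143.4   10.8]
y yaw -50.1 twist -0.003
wrist pin 0.82 [ 0.57  -0.044  0.043] [199, 125]
wrist pin 0.77 [ 0.559 -0.136  0.162] [279, 264]
wrist pin 0.76 [ 0.638 -0.162  0.041] [361, 154]
wrist pin 0.55 [ 0.592 -0.229  0.044] [381, 242]
side pin 0.69 [ 0.637 -0.165  0.04 ] [307, 241]
side pin 0.6 [ 0.557 -0.136  0.16 ] [276, 206]
side pin 0.54 [ 0.578 -0.237  0.043] [295, 262]
side pin 0.49 [ 0.467 -0.133  0.043] [245, 244]
side pin 0.43 [ 0.568 -0.046  0.038] [271, 221]
```

View pics/k.png

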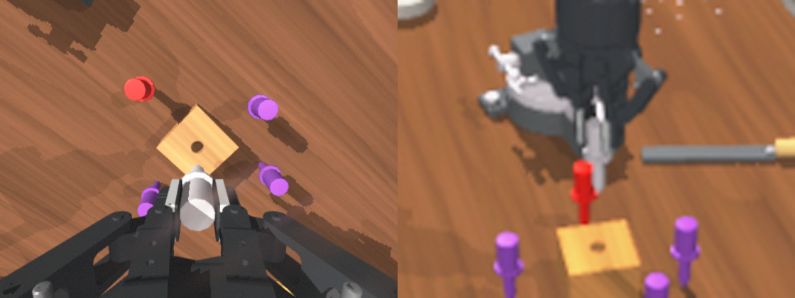

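The pin is held upright, its origin 30 mm below the grasp point, and the block is empty. Carry it to a hover over the ear.

Call:
play_rows([
  {"offset": [20, -14, 0], "twist": 0, "grip": 0.1},
  {"offset": [48, -35, 0], "twist": 0, "grip": 0.1},
  {"offset": [78, -57, 0], "twist": 0, "grip": 0.1},
  {"offset": [108, -79, 0], "twist": 0, "grip": 0.1},
  {"offset": [138, -101, 0], "twist": 0, "grip": 0.1},
])

```text
time: 8.33
tool_pos: [0.5976, 0.0336, 0.3404]
tool_rot: [-0.001, 0.94, 0.341, -0.002]
contact_force: [1.0, -0.2, -1.5]
gripper_width: 0.234
```

Call:
play_rows([
  {"offset": [25, -18, 0], "twist": 0, "grip": 0.1},
  {"offset": [45, -33, 0], "twist": 0, "grip": 0.1},
  {"offset": [58, -42, 10], "twist": 0, "grip": 0.1},
  {"offset": [58, -42, 40], "twist": 0, "grip": 0.1},
  {"offset": [58, -42, 55], "twist": 0, "grip": 0.1},
])

```text
time: 8.75
tool_pos: [0.6146, 0.1023, 0.2834]
tool_rot: [-0.001, 0.94, 0.342, -0.003]
contact_force: [-0.6, -0.5, -3.1]
gripper_width: 0.234
```

Call:
play_rows([
  {"offset": [0, 0, 0], "twist": 0, "grip": 0.1},
  {"offset": [0, 0, 0], "twist": 0, "grip": 0.1},
])

```text
time: 8.92
tool_pos: [0.6148, 0.1011, 0.2851]
tool_rot: [-0.001, 0.94, 0.341, -0.003]
contact_force: [0.5, 0.4, -1.1]
gripper_width: 0.232
```

```bash
python3 - <<'E'
from h import *
go([.616,.1015,.134],-50)
a=manip.grab_frame("wrist");tips("wrist",["pin","swivel_hole"])
b=manip.grab_frame("side");tips("side",["pin","swivel_hole"])
c=manip.grab_frame("scene");tips("scene",["pin","swivel_hole"])
cv2.imwrite("pics/lw.png",a);cv2.imwrite("pics/ls.png",b);cv2.imwrite("pics/lc.png",c)
u,v=px("side",[.616,.1015,.08]);b=cv2.resize(b[v-30:v+30,u-40:u+40],None,fx=5,fy=5,interpolation=2)
u,v=px("scene",[.616,.1015,.08]);c=cv2.resize(c[v-30:v+30,u-40:u+40],None,fx=5,fy=5,interpolation=2)
m=np.hstack([b,c]);w=a[150:350,180:380];cv2.imwrite("pics/l.png",np.vstack([m,cv2.copyMakeBorder(cv2.resize(w[0:150],None,fx=2,fy=2),0,0,0,400,0)]))
E
```

```text
t 8.92 grasp [0.6138 0.101  0.1301] F [ 0.5  0.4 -1.1] w 0.232 j [ 0.04  0.15  1.72 -0.    1.28  0.92]
offset mm [ 2.   1.  -3.9]
y yaw -50.2 twist -0.003
wrist pin 0.72 [ 0.636 -0.159  0.043] [533, 398]
wrist pin 0.67 [ 0.572 -0.044  0.043] [380, 373]
wrist pin 0.58 [0.619 0.1   0.102] [282, 256]
wrist swivel_hole 0.77 [0.615 0.1   0.05 ] [276, 230]
side pin 0.73 [ 0.581 -0.236  0.042] [296, 261]
side pin 0.62 [ 0.47  -0.13   0.043] [245, 243]
side pin 0.6 [ 0.637 -0.166  0.04 ] [307, 241]
side pin 0.5 [0.615 0.1   0.101] [273, 174]
side pin 0.48 [ 0.569 -0.046  0.04 ] [272, 220]
side swivel_hole 0.65 [0.618 0.099 0.043] [274, 190]
scene pin 0.67 [0.615 0.099 0.104] [321, 183]
scene pin 0.65 [ 0.471 -0.131  0.04 ] [222, 216]
scene pin 0.62 [ 0.585 -0.226  0.044] [222, 251]
scene pin 0.53 [ 0.567 -0.052  0.04 ] [269, 218]
scene pin 0.16 [ 0.6    0.181 -0.001] [333, 200]
scene swivel_hole 0.96 [0.613 0.097 0.047] [319, 200]
```

View pics/l.png

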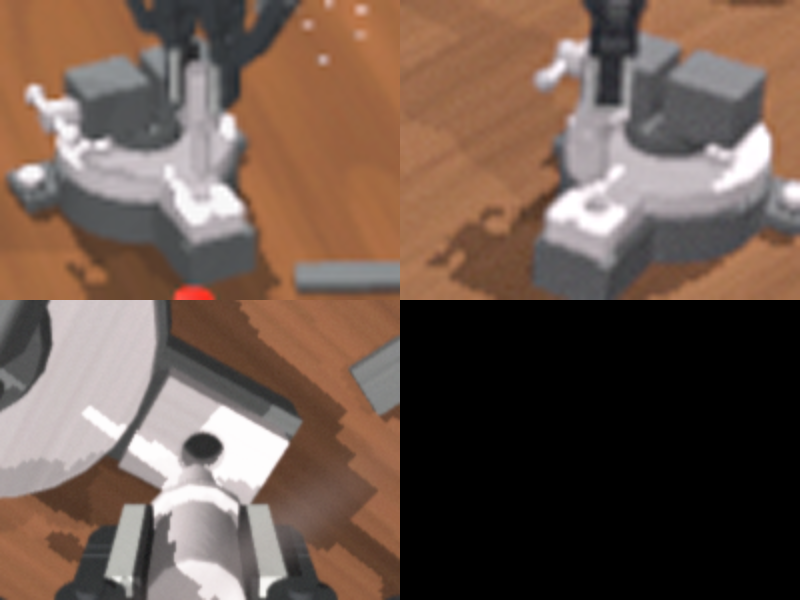

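```bash
python3 - <<'E'
from h import *
p,R,s=pose();g=p+R[:,2]*.155
T=np.array(manip.get_calibration("wrist")["T"]);
for n,u,v,z in(("hole",281.5,223.5,.047),("tip",279,234,.058),("top",276.5,298,.138)):
    w=ray("wrist",u,v,z);print(n,w.round(4),"tool rel grasp mm",(R.T@(w-g)*1000).round(1))
for z in(.138,.1,.058,.047):
    print(z,px("wrist",[g[0],g[1],z]), "axis")
E
```

```text
hole [0.6199 0.1002 0.047 ] tool rel grasp mm [ 2.   3.2 87.6]
tip [0.616  0.0992 0.058 ] tool rel grasp mm [-1.7  1.4 76.6]
top [0.6154 0.1006 0.138 ] tool rel grasp mm [-1.2 -0.  -3.4]
0.138 [277, 296] axis
0.1 [277, 258] axis
0.058 [277, 232] axis
0.047 [277, 226] axis
```

The wrist picture puts the hole about 2–4 mm ahead of and 2 mm to the side of the tip; the networks say about 1 mm. I'll shift by a compromise, go down gently and feel for it.

Call:
play_rows([
  {"offset": [2, 1.5, 2], "twist": 0, "grip": 0.1},
  {"offset": [2, 1.5, 6], "twist": 0, "grip": 0.1},
  {"offset": [2, 1.5, 10], "twist": 0, "grip": 0.1},
  {"offset": [2, 1.5, 14], "twist": 0, "grip": 0.1},
  {"offset": [2, 1.5, 14], "twist": 0, "grip": 0.1},
])

```text
time: 9.78
tool_pos: [0.6178, 0.1016, 0.2729]
tool_rot: [-0.0, 0.94, 0.341, -0.001]
contact_force: [-0.5, 0.6, -1.7]
gripper_width: 0.236
```

Call:
play_rows([
  {"offset": [0, 0, 2], "twist": 0, "grip": 0.1},
  {"offset": [0, 0, 4], "twist": 0, "grip": 0.1},
  {"offset": [0, 0, 6], "twist": 0, "grip": 0.1},
  {"offset": [0, 0, 6], "twist": 0, "grip": 0.1},
])

```text
time: 10.12
tool_pos: [0.6182, 0.1016, 0.2682]
tool_rot: [-0.0, 0.94, 0.341, -0.0]
contact_force: [0.8, 0.3, -0.8]
gripper_width: 0.235
```

The tip is about 6 mm below the ear top with no force, so it is in the hole. Continue.

Call:
play_rows([
  {"offset": [0, 0, 2], "twist": 0, "grip": 0.1},
  {"offset": [0, 0, 5], "twist": 0, "grip": 0.1},
  {"offset": [0, 0, 8], "twist": 0, "grip": 0.1},
  {"offset": [0, 0, 10], "twist": 0, "grip": 0.1},
  {"offset": [0, 0, 10], "twist": 0, "grip": 0.1},
])

```text
time: 10.53
tool_pos: [0.6181, 0.1016, 0.2578]
tool_rot: [-0.0, 0.94, 0.341, -0.001]
contact_force: [0.5, -0.4, -1.6]
gripper_width: 0.236
```

```bash
python3 - <<'E'
from h import *
go([.6165,.1,.0772],-50);print(manip.state()["ft_torque"])
E
```

```text
t 10.53 grasp [0.6179 0.1016 0.1028] F [ 0.5 -0.4 -1.6] w 0.236 j [0.04 0.19 1.72 0.   1.23 0.92]
offset mm [-2.1  0.3 25.6]
y yaw -50.1 twist -0.002
[-0.00990836 -0.00773059 -0.02198571]
```

Tip at z ≈ 31 mm, right at the base hole's mouth, still with no force.

Call:
play_rows([
  {"offset": [0, 0, 2], "twist": 0, "grip": 0.1},
  {"offset": [0, 0, 4], "twist": 0, "grip": 0.1},
  {"offset": [0, 0, 6], "twist": 0, "grip": 0.1},
  {"offset": [0, 0, 8], "twist": 0, "grip": 0.1},
  {"offset": [0, 0, 8], "twist": 0, "grip": 0.1},
])

```text
time: 10.95
tool_pos: [0.6182, 0.1016, 0.25]
tool_rot: [-0.0, 0.94, 0.341, -0.0]
contact_force: [-0.4, 0.2, -2.5]
gripper_width: 0.239
```

Call:
play_rows([
  {"offset": [0, 0, 2], "twist": 0, "grip": 0.1},
  {"offset": [0, 0, 4], "twist": 0, "grip": 0.1},
  {"offset": [0, 0, 6], "twist": 0, "grip": 0.1},
  {"offset": [0, 0, 8], "twist": 0, "grip": 0.1},
  {"offset": [0, 0, 8], "twist": 0, "grip": 0.1},
])

```text
time: 11.37
tool_pos: [0.6182, 0.1016, 0.242]
tool_rot: [-0.0, 0.94, 0.341, -0.0]
contact_force: [-1.4, -0.0, -2.3]
gripper_width: 0.235
```

Call:
play_rows([
  {"offset": [0, 0, 2], "twist": 0, "grip": 0.1},
  {"offset": [0, 0, 4], "twist": 0, "grip": 0.1},
  {"offset": [0, 0, 6], "twist": 0, "grip": 0.1},
  {"offset": [0, 0, 8], "twist": 0, "grip": 0.1},
  {"offset": [0, 0, 8], "twist": 0, "grip": 0.1},
])

```text
time: 11.78
tool_pos: [0.6183, 0.1016, 0.2341]
tool_rot: [-0.0, 0.94, 0.341, -0.0]
contact_force: [-0.2, 0.0, -2.7]
gripper_width: 0.237
```

Call:
play_rows([
  {"offset": [0, 0, 1], "twist": 0, "grip": 0.1},
  {"offset": [0, 0, 1.5], "twist": 0, "grip": 0.1},
  {"offset": [0, 0, 1.5], "twist": 0, "grip": 0.1},
])

```text
time: 12.03
tool_pos: [0.6184, 0.1016, 0.2331]
tool_rot: [0.0, 0.94, 0.341, -0.0]
contact_force: [-0.3, -0.2, -1.7]
gripper_width: 0.236
```

Pin origin is about 48 mm up, so nearly home. Release and lift.

Call:
play_rows([
  {"offset": [0, 0, 0], "twist": 0, "grip": 0.6},
  {"offset": [0, 0, 0], "twist": 0, "grip": 0.6},
  {"offset": [0, 0, 0], "twist": 0, "grip": 0.6},
  {"offset": [0, 0, 0], "twist": 0, "grip": 0.6},
  {"offset": [0, 0, 0], "twist": 0, "grip": 0.6},
])

```text
time: 12.45
tool_pos: [0.6186, 0.1017, 0.2336]
tool_rot: [0.0, 0.94, 0.341, 0.0]
contact_force: [0.2, -0.1, 0.4]
gripper_width: 0.599
```

Call:
play_rows([
  {"offset": [0, 0, -15], "twist": 0, "grip": 0.6},
  {"offset": [0, 0, -40], "twist": 0, "grip": 0.6},
  {"offset": [-20, 0, -75], "twist": 0, "grip": 0.6},
  {"offset": [-45, 0, -100], "twist": 0, "grip": 0.6},
  {"offset": [-60, 0, -110], "twist": 0, "grip": 0.6},
])

```text
time: 12.87
tool_pos: [0.5724, 0.0625, 0.3483]
tool_rot: [0.001, 0.94, 0.341, 0.003]
contact_force: [1.8, -0.6, 0.3]
gripper_width: 0.6
```

```bash
python3 - <<'E'
from h import *
print(manip.state()["contact_force"])
a=manip.grab_frame("wrist");tips("wrist",["pin","swivel_hole"])
b=manip.grab_frame("side");tips("side",["pin","file"])
c=manip.grab_frame("scene");tips("scene",["pin","file","figure","stone"])
u,v=px("side",[.616,.1015,.06]);b=cv2.resize(b[v-30:v+30,u-40:u+40],None,fx=5,fy=5,interpolation=2)
u,v=px("scene",[.616,.1015,.06]);c=cv2.resize(c[v-30:v+30,u-40:u+40],None,fx=5,fy=5,interpolation=2)
u,v=px("wrist",[.6165,.1,.06]);x,y=max(0,u-130),max(0,v-75)
w=cv2.resize(a[y:y+150,x:x+260],None,fx=2,fy=2);w=cv2.copyMakeBorder(w,0,0,0,800-w.shape[1],0)
cv2.imwrite("pics/m.png",np.vstack([np.hstack([b,c]),w]))
E
```

```text
[ 1.77494724 -0.63877724  0.30187806]
wrist pin 0.88 [ 0.634 -0.161  0.039] [494, 299]
wrist pin 0.78 [0.621 0.098 0.044] [280, 134]
wrist swivel_hole 0.97 [0.614 0.1   0.041] [274, 139]
wrist swivel_hole 0.42 [0.615 0.103 0.028] [272, 136]
side pin 0.73 [ 0.582 -0.236  0.045] [296, 260]
side pin 0.72 [ 0.571 -0.045  0.041] [272, 219]
side pin 0.6 [0.615 0.103 0.044] [273, 189]
side pin 0.54 [ 0.638 -0.162  0.041] [307, 240]
side pin 0.42 [ 0.47  -0.129  0.042] [245, 244]
side file 0.65 [ 0.781  0.027 -0.002] [329, 205]
scene pin 0.78 [ 0.587 -0.228  0.042] [222, 253]
scene pin 0.67 [0.616 0.097 0.047] [320, 201]
scene pin 0.66 [ 0.569 -0.051  0.042] [270, 218]
scene pin 0.53 [ 0.637 -0.16   0.04 ] [258, 250]
scene pin 0.43 [ 0.469 -0.134  0.041] [221, 216]
scene file 0.59 [ 0.785  0.021 -0.005] [351, 256]
scene figure 0.77 [ 0.435 -0.422 -0.   ] [118, 276]
scene stone 0.65 [ 0.46   0.474 -0.001] [353, 152]
```

View pics/m.png

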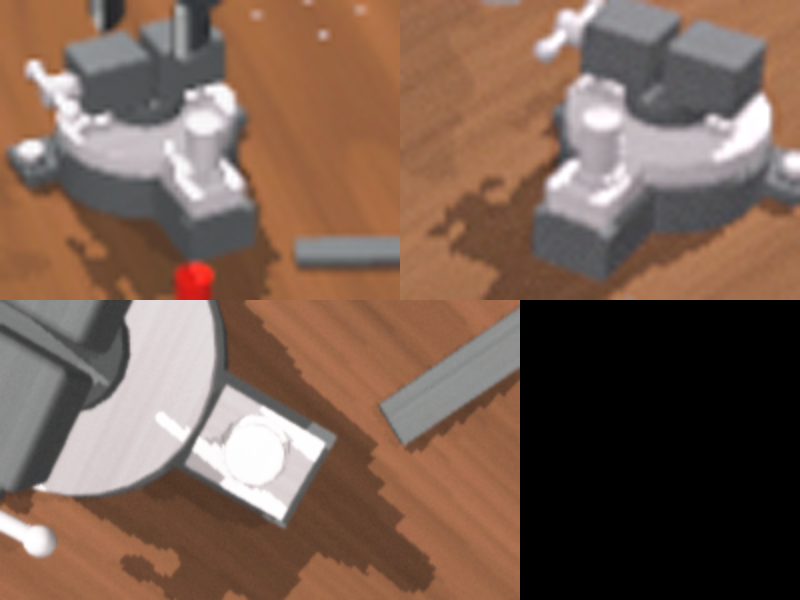

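The pin stands upright with its collar on the ear (z about 44–47 mm), the ears are lined up, the gripper is clear, and the bystanders are where they were.

```bash
python3 -c "
from plant import manip; manip.job_done(); print(manip.state()['time'])"
```

```text
the job is handed in; nothing more can be done
the job is handed in; nothing more can be done
```

I turned the vise's upper part by about 0.75 rad, until its hole lined up with the base hole. Then I took the steel pin out of its block, lowered it through both ears with almost no contact force, released it and backed away. The job is handed in; robot time was about 13 s of the 58 s allowed. The hand-in gave no verdict.

**Alignment:** before I placed the pin, bench wood showed right through both holes. The ear margins put the swivel within about 0.01 rad of lined up.

**Pin:** in all three final views it stands upright with its collar on the ear. The three cameras place it at a height of 44–47 mm (47 mm is fully home) and at about (0.617, 0.099).

**Bystanders:** the file, figure and stone read within about 7 mm of where they started, which is close to the measurement noise, and nothing was touched.

**Disagreement:** just before insertion, the wrist picture and the networks differed by 2–4 mm on where the hole was. I used a value in between, and the pin went in freely.

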